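# Bin the cracked olives and slide the lid home

## Task

Draw the grey lid right out of the white brining bin's runners and lay it on the bench, then use the hand scoop to move all the olives from the steel tray into the bin (a straggler may be picked up by hand). When all the olives are in, feed the lid into the runners again from the open end and slide it fully home, and leave the scoop lying on its cork mat, flat on its floor. Do not disturb the jars, the bowl and the ceramic weight.

Things in the scene. Friction and masses are not known exactly. Their poses are not given: they have to be found in the camera images.
- bin: White brining bin, fixed, 210 mm long (its x) x 132 wide (y) x 94 high, open-topped; origin: centre of its underside; walls 5 mm, inner floor z 4. -x end: open end for the lid, its wall stops at z 73. +x end: closed, full height, inner face at x 105. Two aluminium runners along each long side hold the lid's edges; between them the mouth is 108 wide.
- bin_mouth (a point): Where the runners' slot begins (bin x -105, y 0, z 78; bin's axes). Lower runners: top face at this height, they reach 30 mm further out (-x) as a feed ledge. Upper runners begin here: underside 9 mm above, top 14 mm above. Slot 122 wide between the side walls; flared cheeks, tops 11 mm above, widen it to about 131 at 32 mm further out.
- bin_home (a point): Where the centre of the lid's underside is when fully home, its leading edge against the closed end wall (bin x 0 to +1, y 0, z 78; bin's axes: push towards +x). The slot leaves the lid 2 mm play each side and 3 mm in height.
- lid: Grey flat lid, loose, 208 mm long (x) x 118 wide (y) x 6 thick, about 0.16 kg; origin: centre of its underside. A wooden pull bar stands on its middle: 16 mm thick along x, 64 long along y, from z 6 to z 34. Both ends are alike. It starts in the bin's runners, shut or up to 50 mm open. The bench between the bin and the robot is bare: room to lay it.
- lid_pull (a point): Middle of the lid's pull bar, 20 mm above the lid's underside; lid's axes.
- tray: Narrow steel tray, fixed, 290 mm long (x) x 98 wide (y) x 35 high; origin: centre of its underside; floor top at z 3, walls upright, 3 thick: inside it measures 284 x 92, and a rim reaches 8 mm further out all round. The olives start towards its +x end (x -20 to 118), the -x end is bare.
- scoop: Aluminium hand scoop, loose, about 0.14 kg; origin: centre of the pan's underside. Pan: flat floor 100 mm long (x) x 80 wide (y) x 2 thick, open mouth at +x (lip x 50), side walls 37 high, sloping down to the lip from x 10; back wall at x -49, 41 high. Straight wooden handle behind, parallel to the floor: 22 wide (y), z 53 to 75, x -67 to -171.
- scoop_grip (a point): On the scoop handle's centre line, 95 mm behind the pan's centre, 64 mm above the pan's underside; scoop's axes.
- mat: Cork mat, fixed flat on the bench, 270 mm long (x) x 110 wide (y) x 4 thick; origin: centre of its underside. The scoop's place, where it also lies at the start, its mouth towards the mat's +x.
- olive0: A firm green olive, 29 mm long (along its x) and 24 mm thick, 12 g, wet: it slips and rolls easily; origin at its centre. May be absent.
- olive1: A firm green olive, 29 mm long (along its x) and 24 mm thick, 12 g, wet: it slips and rolls easily; origin at its centre. May be absent.
- olive2: A firm green olive, 29 mm long (along its x) and 24 mm thick, 12 g, wet: it slips and rolls easily; origin at its centre. May be absent.
- olive3: A firm green olive, 29 mm long (along its x) and 24 mm thick, 12 g, wet: it slips and rolls easily; origin at its centre. May be absent.
- olive4: A firm green olive, 29 mm long (along its x) and 24 mm thick, 12 g, wet: it slips and rolls easily; origin at its centre. May be absent.
- olive5: A firm green olive, 29 mm long (along its x) and 24 mm thick, 12 g, wet: it slips and rolls easily; origin at its centre. May be absent.
- olive6: A firm green olive, 29 mm long (along its x) and 24 mm thick, 12 g, wet: it slips and rolls easily; origin at its centre. May be absent.
- olive7: A firm green olive, 29 mm long (along its x) and 24 mm thick, 12 g, wet: it slips and rolls easily; origin at its centre. May be absent.
- olive8: A firm green olive, 29 mm long (along its x) and 24 mm thick, 12 g, wet: it slips and rolls easily; origin at its centre. May be absent.
- olive9: A firm green olive, 29 mm long (along its x) and 24 mm thick, 12 g, wet: it slips and rolls easily; origin at its centre. May be absent.
- weight_a: White ceramic fermenting weight, loose bystander among the work things: disc 72 mm across, 32 mm high with its knob; origin: underside centre.
- jar_a: Sealed jar, loose bystander, 68 mm across, 95 high; origin: underside centre.
- jar_b: Sealed jar, loose bystander, 68 mm across, 95 high; origin: underside centre.
- bowl: Terracotta bowl, loose bystander, 110 mm across, 45 high; origin: underside centre.
Mind the look-alikes: they are no part of the job. Leave any turquoise look-alike of the lid alone.

How it is judged:
On the way, in this order (a step that is already met when the one before it is completed fails the run):
1. the lid is out of the runners and lies flat on the bench (horizontal distance between lid and bin above 0.13 m and height (world z) of lid below 0.012 m and angle between lid's own z axis and vertical below 0.1 rad), for 0.2 s.
2. at least one olive rides in the scoop, lifted clear of the tray (olive above 85 mm) (((x of olive0 in the frame of scoop between -0.05 and 0.05 m and y of olive0 in the frame of scoop between -0.04 and 0.04 m and z of olive0 in the frame of scoop between 0.006 and 0.07 m and height (world z) of olive0 above 0.085 m) or (x of olive1 in the frame of scoop between -0.05 and 0.05 m and y of olive1 in the frame of scoop between -0.04 and 0.04 m and z of olive1 in the frame of scoop between 0.006 and 0.07 m and height (world z) of olive1 above 0.085 m) or (x of olive2 in the frame of scoop between -0.05 and 0.05 m and y of olive2 in the frame of scoop between -0.04 and 0.04 m and z of olive2 in the frame of scoop between 0.006 and 0.07 m and height (world z) of olive2 above 0.085 m) or (x of olive3 in the frame of scoop between -0.05 and 0.05 m and y of olive3 in the frame of scoop between -0.04 and 0.04 m and z of olive3 in the frame of scoop between 0.006 and 0.07 m and height (world z) of olive3 above 0.085 m) or (x of olive4 in the frame of scoop between -0.05 and 0.05 m and y of olive4 in the frame of scoop between -0.04 and 0.04 m and z of olive4 in the frame of scoop between 0.006 and 0.07 m and height (world z) of olive4 above 0.085 m) or (x of olive5 in the frame of scoop between -0.05 and 0.05 m and y of olive5 in the frame of scoop between -0.04 and 0.04 m and z of olive5 in the frame of scoop between 0.006 and 0.07 m and height (world z) of olive5 above 0.085 m) or (x of olive6 in the frame of scoop between -0.05 and 0.05 m and y of olive6 in the frame of scoop between -0.04 and 0.04 m and z of olive6 in the frame of scoop between 0.006 and 0.07 m and height (world z) of olive6 above 0.085 m) or (x of olive7 in the frame of scoop between -0.05 and 0.05 m and y of olive7 in the frame of scoop between -0.04 and 0.04 m and z of olive7 in the frame of scoop between 0.006 and 0.07 m and height (world z) of olive7 above 0.085 m) or (x of olive8 in the frame of scoop between -0.05 and 0.05 m and y of olive8 in the frame of scoop between -0.04 and 0.04 m and z of olive8 in the frame of scoop between 0.006 and 0.07 m and height (world z) of olive8 above 0.085 m) or (x of olive9 in the frame of scoop between -0.05 and 0.05 m and y of olive9 in the frame of scoop between -0.04 and 0.04 m and z of olive9 in the frame of scoop between 0.006 and 0.07 m and height (world z) of olive9 above 0.085 m))), for 0.1 s.
3. all the olives are in the bin, the lid not in the runners (x of olive0 in the frame of bin between -0.1 and 0.105 m and y of olive0 in the frame of bin between -0.061 and 0.061 m and z of olive0 in the frame of bin between 0.008 and 0.071 m and x of olive1 in the frame of bin between -0.1 and 0.105 m and y of olive1 in the frame of bin between -0.061 and 0.061 m and z of olive1 in the frame of bin between 0.008 and 0.071 m and x of olive2 in the frame of bin between -0.1 and 0.105 m and y of olive2 in the frame of bin between -0.061 and 0.061 m and z of olive2 in the frame of bin between 0.008 and 0.071 m and x of olive3 in the frame of bin between -0.1 and 0.105 m and y of olive3 in the frame of bin between -0.061 and 0.061 m and z of olive3 in the frame of bin between 0.008 and 0.071 m and x of olive4 in the frame of bin between -0.1 and 0.105 m and y of olive4 in the frame of bin between -0.061 and 0.061 m and z of olive4 in the frame of bin between 0.008 and 0.071 m and x of olive5 in the frame of bin between -0.1 and 0.105 m and y of olive5 in the frame of bin between -0.061 and 0.061 m and z of olive5 in the frame of bin between 0.008 and 0.071 m and x of olive6 in the frame of bin between -0.1 and 0.105 m and y of olive6 in the frame of bin between -0.061 and 0.061 m and z of olive6 in the frame of bin between 0.008 and 0.071 m and x of olive7 in the frame of bin between -0.1 and 0.105 m and y of olive7 in the frame of bin between -0.061 and 0.061 m and z of olive7 in the frame of bin between 0.008 and 0.071 m and x of olive8 in the frame of bin between -0.1 and 0.105 m and y of olive8 in the frame of bin between -0.061 and 0.061 m and z of olive8 in the frame of bin between 0.008 and 0.071 m and x of olive9 in the frame of bin between -0.1 and 0.105 m and y of olive9 in the frame of bin between -0.061 and 0.061 m and z of olive9 in the frame of bin between 0.008 and 0.071 m and height (world z) of lid below 0.05 m), for 0.2 s.
4. the lid's leading end has entered the runners through the open end and the lid lies level between them (y of lid in the frame of bin between -0.005 and 0.005 m and z of lid in the frame of bin between 0.074 and 0.086 m and angle between the x axis of lid and the x axis of bin, either way round below 0.06 rad and angle between lid's own z axis and vertical below 0.05 rad and x of lid in the frame of bin between -0.19 and -0.03 m), for 0.05 s.
At the end, for the whole second after the job is handed in: All the olives present lie in the bin; the lid is level in both runners, its leading edge within 6 mm of the closed end wall; the scoop stands flat (within 7 degrees) on the cork mat, the centre of its pan within 100 mm of the mat's middle lengthways and 45 mm sideways, at rest (x of olive0 in the frame of bin between -0.1 and 0.105 m and y of olive0 in the frame of bin between -0.061 and 0.061 m and z of olive0 in the frame of bin between 0.008 and 0.071 m and x of olive1 in the frame of bin between -0.1 and 0.105 m and y of olive1 in the frame of bin between -0.061 and 0.061 m and z of olive1 in the frame of bin between 0.008 and 0.071 m and x of olive2 in the frame of bin between -0.1 and 0.105 m and y of olive2 in the frame of bin between -0.061 and 0.061 m and z of olive2 in the frame of bin between 0.008 and 0.071 m and x of olive3 in the frame of bin between -0.1 and 0.105 m and y of olive3 in the frame of bin between -0.061 and 0.061 m and z of olive3 in the frame of bin between 0.008 and 0.071 m and x of olive4 in the frame of bin between -0.1 and 0.105 m and y of olive4 in the frame of bin between -0.061 and 0.061 m and z of olive4 in the frame of bin between 0.008 and 0.071 m and x of olive5 in the frame of bin between -0.1 and 0.105 m and y of olive5 in the frame of bin between -0.061 and 0.061 m and z of olive5 in the frame of bin between 0.008 and 0.071 m and x of olive6 in the frame of bin between -0.1 and 0.105 m and y of olive6 in the frame of bin between -0.061 and 0.061 m and z of olive6 in the frame of bin between 0.008 and 0.071 m and x of olive7 in the frame of bin between -0.1 and 0.105 m and y of olive7 in the frame of bin between -0.061 and 0.061 m and z of olive7 in the frame of bin between 0.008 and 0.071 m and x of olive8 in the frame of bin between -0.1 and 0.105 m and y of olive8 in the frame of bin between -0.061 and 0.061 m and z of olive8 in the frame of bin between 0.008 and 0.071 m and x of olive9 in the frame of bin between -0.1 and 0.105 m and y of olive9 in the frame of bin between -0.061 and 0.061 m and z of olive9 in the frame of bin between 0.008 and 0.071 m and y of lid in the frame of bin between -0.005 and 0.005 m and z of lid in the frame of bin between 0.074 and 0.086 m and angle between the x axis of lid and the x axis of bin, either way round below 0.06 rad and angle between lid's own z axis and vertical below 0.05 rad and x of lid in the frame of bin between -0.006 and 0.01 m and x of scoop in the frame of mat between -0.1 and 0.1 m and y of scoop in the frame of mat between -0.045 and 0.045 m and z of scoop in the frame of mat between -0.005 and 0.012 m and angle between scoop's own z axis and vertical below 0.12 rad and linear speed of each of scoop, lid below 0.03 m/s); the robot touches nothing.
It fails at once if the jar_a is disturbed (moved over 40 mm) (distance of jar_a from where it was at the start of the episode above 0.04 m).
It fails at once if the jar_b is disturbed (moved over 40 mm) (distance of jar_b from where it was at the start of the episode above 0.04 m).
It fails at once if the weight_a is disturbed (moved over 40 mm) (distance of weight_a from where it was at the start of the episode above 0.04 m).
It fails at once if the bowl is disturbed (moved over 40 mm) (distance of bowl from where it was at the start of the episode above 0.04 m).
Of olive0, olive1, olive2, olive3, olive4, olive5, olive6, olive7, olive8, olive9 only 5 to 10 are there at a start; the rules pass over those that are not, and their reading is None.
At some moment in a run one of lid, scoop may be knocked a few centimetres aside while the robot is not near it.
It also fails if it takes over 210 s, if anything falls off the work surface, if the arm or the gripper's body presses on something with over 40 N, if the wrist force passes 120 N, or if a joint passes its speed limit or range.

## Robot

A 6-joint arm with a two-finger parallel gripper is mounted at the origin on the work surface. World frame = base frame: x ahead of the robot, y to its left, z up, the work surface at z = 0. Lengths are in m, angles in rad, forces in N, time in s.
With the tool pointing down it reaches from about 0.325 to 0.9 m from the base axis. Payload 3.5 kg.
Tool frame: the origin (TCP) lies between the finger pads; the fingertips stand 17 mm ahead of it and the grasp point (between the pads) lies 2 mm behind it; z points along the fingers, y is the line along which they close (so a half turn about z gives the same grasp; the last joint's range is limited). The gripper opens to 85 mm and grips with 20 to 120 N. Pads are 22 mm wide; open, the fingers measure 114 mm over their backs; the gripper's body (76 mm by 85 mm) begins 54 mm behind the grasp point. The pads swing forward as they close: fully open they stand 13 mm farther back than shut.
Start: joints at [1.094, 0.276, -0.026, 1.268, 0, 1.467], TCP at [0.228, 0.582, 0.219] pointing down, gripper open.
Joint ranges: [-3.12, 3.12], [-0.85, 1.88], [-1.08, 1.24], [-1.95, 2.15], [-1.57, 1.53], [-3.14, 3.14]. Speed limits (rad/s): [2.57, 2.57, 3.14, 3.14, 3.14, 3.14].

## Interface

Orientations are given as a unit quaternion [w, x, y, z].
In Python, from workcell import * gives the robot as it stands. Calls block until the motion is done:
- goto(position, orientation): joint-space move of the TCP to a pose.
- move_straight(position, rotation=None, max_speed=0.15): straight line of the TCP; rotation=None keeps the orientation; max_speed is the mean speed in m/s.
- movej(angles): joint-space move.
- command_gripper(opening, squeeze=None): finger opening in m; squeeze is the grip in N (None keeps the last); returns when the fingers have stopped.
- hold(seconds).
- solve_ik(position, orientation): joint angles nearest the present ones, or None.
- sense(): the state.
- snapshot(name): name is "scene" or "side" or "wrist"; returns a dict with "color" (420x560x3 uint8, red, green, blue), "intrinsics" (3x3 intrinsics, pixels), "k1" (the pictures are not rectified: a ray, as slopes to the right and down, at radius r is drawn at 1 + k1 r^2 times it, then the intrinsics apply), "extrinsics" (4x4, takes a point from camera to world coordinates). Camera axes: x right, y down, z forward; pixel columns grow to the right and rows downward; lengths in m; the calibration is good to about 2 mm. A picture is of the moment at which its call begins. There is no depth.
A pose or a line that the arm cannot do raises Unreachable and nothing moves.
- finish_job(): hands the job in; it is judged then, once.
The state is a dict: "time": time; "joint_pos": joint angles; "qd": joint speeds; "tau": joint torques, N m; "position": TCP position; "eef_rot": TCP orientation; "force": force on the tool from outside, world axes, zero at the start; "ft_torque": the same for the moment, N m; "finger_gap": finger opening in m; "finger_force": force on a finger pad.
Only numpy, scipy, OpenCV 4.12 (cv2) and the standard library are available. Lean on these libraries where they do the work, as an engineer would, in place of code of your own. Each camera call takes 0.05 s, during which the arm holds its last target. There are 200 camera calls.

## Working session

There is one attempt and no reset: what is moved stays moved. The work goes in short steps, each a Python script; the robot and the scene stay as the last script left them, time stands still between calls to the robot, and variables do not carry over. Pictures are saved under pics/ and viewed, at most 14 in all, crops included, and the job is handed in when it is done.

```bash
ls; mkdir -p pics
cat > h.py <<'E'
from workcell import *
import numpy as np, cv2
from scipy.spatial.transform import Rotation as R
def snap(cam,name,crop=None,scale=1):
    s=snapshot(cam); im=s["color"][:,:,::-1]
    if crop: im=im[crop[1]:crop[3],crop[0]:crop[2]]
    if scale!=1: im=cv2.resize(im,None,fx=scale,fy=scale,interpolation=cv2.INTER_CUBIC)
    cv2.imwrite("pics/"+name+".png",im)
    np.savez("pics/"+name+".npz",K=s["intrinsics"],k1=s["k1"],E=s["extrinsics"],color=s["color"])
    return s
def load(name): return np.load("pics/"+name+".npz")
def pix2w(c,uv,z):
    K,k1,E=c["K"],float(c["k1"]),c["E"]
    uv=np.atleast_2d(np.array(uv,float)).reshape(-1,2); n=len(uv); z=np.broadcast_to(z,n)
    d=np.stack([(uv[:,0]-K[0,2])/K[0,0],(uv[:,1]-K[1,2])/K[1,1]],1); x=d.copy()
    for _ in range(30): x=d/(1+k1*(x**2).sum(1,keepdims=True))
    r=np.c_[x,np.ones(n)]@E[:3,:3].T; o=E[:3,3]
    return o+r*((z-o[2])/r[:,2])[:,None]
def w2pix(c,P):
    K,k1,E=c["K"],float(c["k1"]),c["E"]
    p=(np.atleast_2d(P)-E[:3,3])@E[:3,:3]; x=p[:,:2]/p[:,2:]
    x=x*(1+k1*(x**2).sum(1,keepdims=True))
    return x@K[:2,:2].T+K[:2,2]
E
python3 - <<'E'
from h import *
np.set_printoptions(precision=3,suppress=True)
a=snap("scene","scene0",None,1.42); b=snap("side","side0",None,1.42)
for s in (a,b): print(s["intrinsics"].tolist(),s["k1"]); print(s["extrinsics"])
print(sense())
E
```

```text
pics
[[537.02483188368, 0.0, 287.726563309719], [0.0, 537.02483188368, 207.26694701038315], [0.0, 0.0, 1.0]] -0.04600497922863576
[[-0.543  0.633 -0.552  1.181]
 [ 0.839  0.394 -0.375  0.578]
 [-0.02  -0.666 -0.745  1.011]
 [ 0.     0.     0.     1.   ]]
[[390.57462953905406, 0.0, 277.4141424798691], [0.0, 390.57462953905406, 206.59281978686698], [0.0, 0.0, 1.0]] -0.02228055350896327
[[ 0.883 -0.297  0.365  0.124]
 [-0.47  -0.54   0.698 -0.652]
 [-0.01  -0.788 -0.616  0.717]
 [ 0.     0.     0.     1.   ]]
{'time': 0.1, 'joint_pos': array([ 1.094,  0.277, -0.028,  1.268, -0.   ,  1.467]), 'qd': array([ 0.   ,  0.001,  0.003,  0.001,  0.   , -0.001]), 'tau': array([  0.   , -44.671,  29.613,   0.008,  -0.   ,   0.   ]), 'position': array([0.228, 0.581, 0.218]), 'eef_rot': array([-0.   ,  0.186,  0.983, -0.001]), 'force': array([0.211, 0.303, 0.001]), 'ft_torque': array([0.06 , 0.023, 0.012]), 'finger_force': 0.0, 'finger_gap': 0.08583490418641243}
```

View pics/scene0.png

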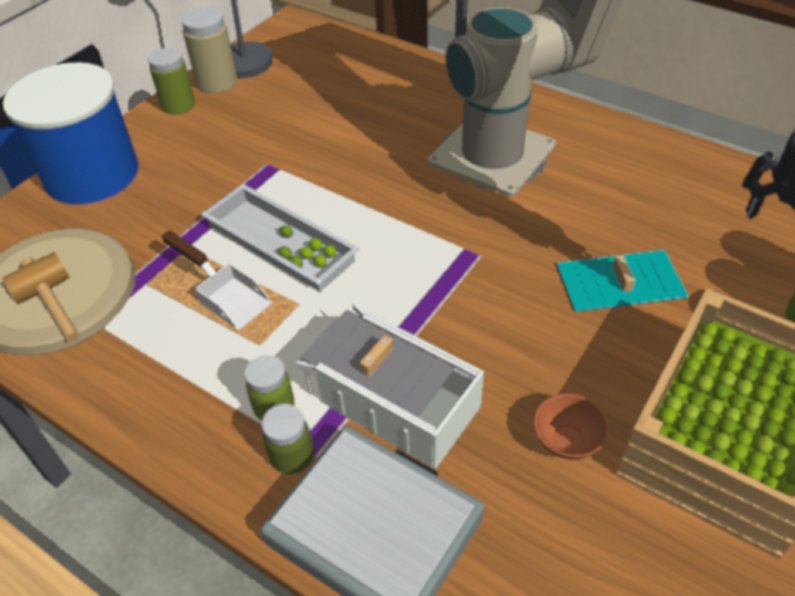

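View pics/side0.png

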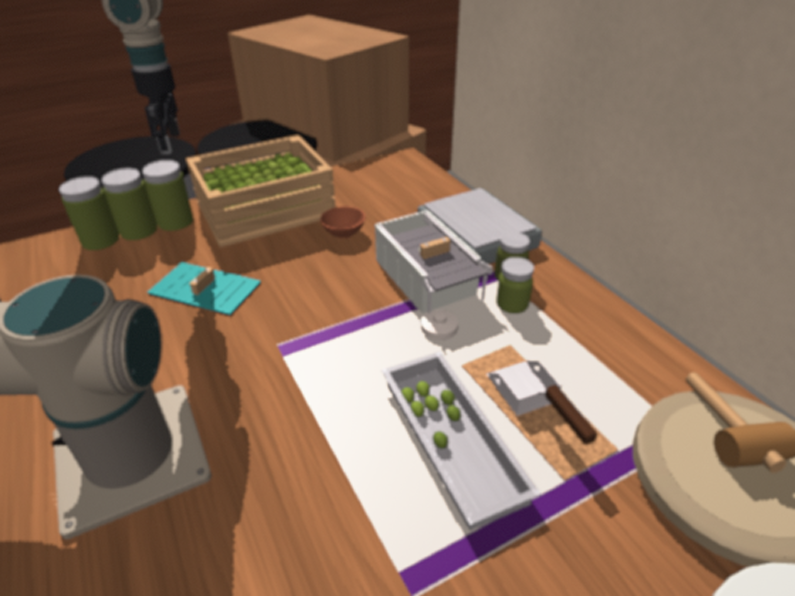

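Run:
```python
from h import *
for n,c in (("scene0",(95,105,355,300)),("side0",(255,140,455,380))):
    im=load(n)["color"][:,:,::-1][c[1]:c[3],c[0]:c[2]]
    s=3 if n=="scene0" else 2.5
    cv2.imwrite(f"pics/{n}c.png",cv2.resize(im,None,fx=s,fy=s,interpolation=cv2.INTER_CUBIC))
```

```text
(no output)
```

View pics/scene0c.png

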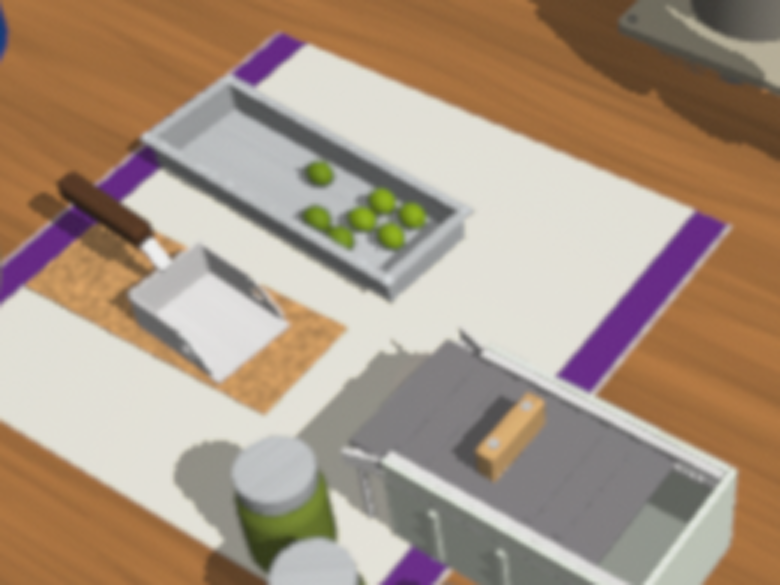

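View pics/side0c.png

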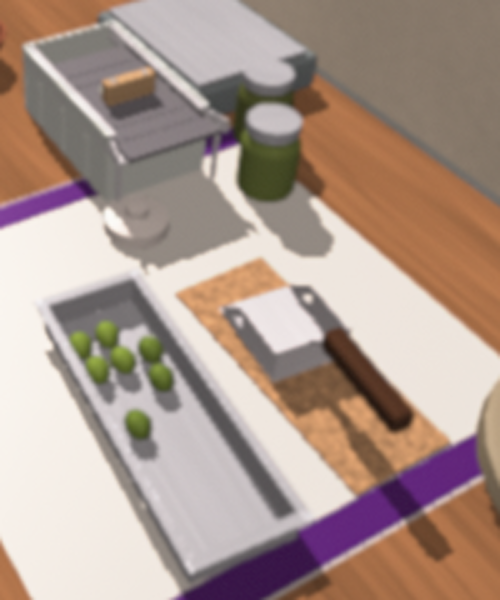

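```bash
cat > fit1.py <<'E'
from h import *
np.set_printoptions(precision=4,suppress=True)
A,B=load("scene0"),load("side0")
a=lambda *p:np.array(p,float)/3+[95,105]
d=lambda *p:np.array(p,float)/1.42
b=lambda *p:np.array(p,float)/2.5+[255,140]
print("tray rim sc",pix2w(A,a((148,138),(232,78),(470,212),(392,286)),.035)); print("sd",pix2w(B,b((190,575),(303,518),(138,276),(42,308)),.035))
print("mat sc",pix2w(A,a((347,326),(264,413),(22,287)),.004)); print("sd",pix2w(B,b((262,259),(178,293),(455,447),(357,493)),.004))
print("bin closed sc",pix2w(A,np.r_[a((737,470)),d((434,440))],.094)); print("bin sd",pix2w(B,b((25,45),(105,22)),.094))
print("bin open bottom sd", pix2w(B,b((113,198),),0.0))
print("lid end sc",pix2w(A,a((447,342),(350,447)),.084)); print("sd",pix2w(B,b((122,160),(228,122)),.084))
print("bar top sc",pix2w(A,a((532,393),(545,405),(490,470),(477,455)),.112)); print("sd",pix2w(B,b((152,69),(154,78),(104,85),(106,94)),.112))
print("scoop lip sc",pix2w(A,a((288,323),(218,380)),.006)); print("sd lip",pix2w(B,b((226,308),(306,290)),.02))
print("handle top sc ends",pix2w(A,a((70,177),(60,190),(152,225)),.079)); print("sd",pix2w(B,b((343,334),(328,345),(410,408),(392,422)),.079))
print("olives",pix2w(A,a((320,174),(317,218),(341,237),(382,200),(413,215),(362,218),(391,236)),.015))
print("sd",pix2w(B,b((138,425),(80,344),(107,334),(97,370),(122,360),(150,348),(161,376)),.015))
print("weight",pix2w(B,b((137,222),),.012)); print("jars top",pix2w(A,a((276,472)),.095),pix2w(B,b((273,125)),.095),pix2w(B,b((265,75)),.095))
E
python3 fit1.py
```

```text
tray rim sc [[ 0.4923 -0.3561  0.035 ]
 [ 0.3882 -0.3461  0.035 ]
 [ 0.4159 -0.0512  0.035 ]
 [ 0.5204 -0.0558  0.035 ]]
sd [[ 0.3843 -0.3591  0.035 ]
 [ 0.4879 -0.3619  0.035 ]
 [ 0.5165 -0.0728  0.035 ]
 [ 0.4129 -0.0658  0.035 ]]
mat sc [[ 0.5555 -0.0804  0.004 ]
 [ 0.6633 -0.0795  0.004 ]
 [ 0.6693 -0.3474  0.004 ]]
sd [[ 0.6625 -0.0876  0.004 ]
 [ 0.557  -0.0869  0.004 ]
 [ 0.664  -0.3579  0.004 ]
 [ 0.5586 -0.3519  0.004 ]]
bin closed sc [[0.5721 0.2943 0.094 ]
 [0.71   0.293  0.094 ]]
bin sd [[0.5741 0.2884 0.094 ]
 [0.689  0.2896 0.094 ]]
bin open bottom sd [[0.5785 0.0786 0.    ]]
lid end sc [[0.5775 0.0467 0.084 ]
 [0.6952 0.0459 0.084 ]]
sd [[0.5657 0.0425 0.084 ]
 [0.7051 0.0451 0.084 ]]
bar top sc [[0.6024 0.1427 0.112 ]
 [0.6066 0.1567 0.112 ]
 [0.674  0.1561 0.112 ]
 [0.6683 0.1412 0.112 ]]
sd [[0.6652 0.1424 0.112 ]
 [0.6569 0.1252 0.112 ]
 [0.5999 0.1401 0.112 ]
 [0.5927 0.1233 0.112 ]]
scoop lip sc [[ 0.5803 -0.1233  0.006 ]
 [ 0.6582 -0.1322  0.006 ]]
sd lip [[ 0.577  -0.1391  0.02  ]
 [ 0.6613 -0.1573  0.02  ]]
handle top sc ends [[ 0.5949 -0.3372  0.079 ]
 [ 0.6109 -0.333   0.079 ]
 [ 0.6005 -0.2372  0.079 ]]
sd [[ 0.6095 -0.2566  0.079 ]
 [ 0.5898 -0.2602  0.079 ]
 [ 0.6034 -0.344   0.079 ]
 [ 0.581  -0.3474  0.079 ]]
olives [[ 0.4319 -0.2076  0.015 ]
 [ 0.4771 -0.1743  0.015 ]
 [ 0.4843 -0.1417  0.015 ]
 [ 0.429  -0.1393  0.015 ]
 [ 0.4296 -0.1046  0.015 ]
 [ 0.4562 -0.1405  0.015 ]
 [ 0.4604 -0.1054  0.015 ]]
sd [[ 0.4305 -0.2131  0.015 ]
 [ 0.4315 -0.1074  0.015 ]
 [ 0.4603 -0.1088  0.015 ]
 [ 0.4298 -0.1426  0.015 ]
 [ 0.4562 -0.1433  0.015 ]
 [ 0.487  -0.1434  0.015 ]
 [ 0.4778 -0.1767  0.015 ]]
weight [[0.573  0.0186 0.012 ]]
jars top [[0.7461 0.0215 0.095 ]] [[0.7347 0.0047 0.095 ]] [[0.7892 0.0896 0.095 ]]
```

```bash
cat >> h.py <<'E'
def down(yaw):  # tool pointing down, closing line (tool y) at angle yaw from world x
    y=np.array([np.cos(yaw),np.sin(yaw),0]); z=np.array([0,0,-1.]); x=np.cross(y,z)
    q=R.from_matrix(np.c_[x,y,z]).as_quat(); return np.r_[q[3],q[:3]]
def best(p,yaw):
    o=[]
    for k in (0,np.pi):
        j=solve_ik(p,down(yaw+k))
        if j is not None: o.append((abs(np.array(j)[5]),down(yaw+k),j))
    return min(o,key=lambda t:t[0])
E
python3 - <<'E'
from h import *
np.set_printoptions(precision=3,suppress=True)
A,B=load("scene0"),load("side0")
print("turq",pix2w(A,np.array([(557,262),(667,250),(688,297),(575,310)])/1.42,.006)); print("bowl",pix2w(B,np.array([(343,220)])/1.42,.045))
print("jars",pix2w(A,np.array([(267,372),(288,422)])/1.42,.095))
print("bin wall",pix2w(A,np.array([(490,350),(735,467)])/3+[95,105],.094))
for p in ([.637,.148,.106],[.637,-.05,.106],[.44,.18,.05],[.606,-.268,.07]):
    for k in (0,np.pi): print(p,k,solve_ik(p,down(np.pi/2+k)))
n,q,j=best([.637,.10,.36],np.pi/2); print(q)
goto([.637,.10,.36],q)
s=snap("wrist","w1"); print(s["extrinsics"],s["intrinsics"][0])
cv2.imwrite("pics/w1.png",cv2.resize(s["color"][:,:,::-1],None,fx=1.42,fy=1.42))
E
```

```text
turq [[0.227 0.26  0.006]
 [0.091 0.42  0.006]
 [0.183 0.493 0.006]
 [0.316 0.337 0.006]]
bowl [[0.549 0.419 0.045]]
jars [[0.744 0.023 0.095]
 [0.796 0.104 0.095]]
bin wall [[0.573 0.084 0.094]
 [0.571 0.292 0.094]]
[0.637, 0.148, 0.106] 0 [ 0.129  0.401 -0.1    1.07   0.     0.129]
[0.637, 0.148, 0.106] 3.141592653589793 [ 0.129  0.401 -0.1    1.07   0.    -3.012]
[0.637, -0.05, 0.106] 0 [-0.179  0.377 -0.136  1.058  0.    -0.179]
[0.637, -0.05, 0.106] 3.141592653589793 [-0.179  0.377 -0.136  1.058  0.     2.962]
[0.44, 0.18, 0.05] 0 [ 0.252  0.173 -0.552  0.846  0.     0.252]
[0.44, 0.18, 0.05] 3.141592653589793 [ 0.252  0.173 -0.552  0.846  0.    -2.889]
[0.606, -0.268, 0.07] 0 [-0.514  0.447 -0.114  1.01   0.    -0.514]
[0.606, -0.268, 0.07] 3.141592653589793 [-0.514  0.447 -0.114  1.01   0.     2.628]
[0. 0. 1. 0.]
[[-0.002  0.962  0.273  0.567]
 [ 1.     0.001  0.002  0.101]
 [ 0.001  0.273 -0.962  0.515]
 [ 0.     0.     0.     1.   ]] [307.561   0.    280.404]
```

View pics/w1.png

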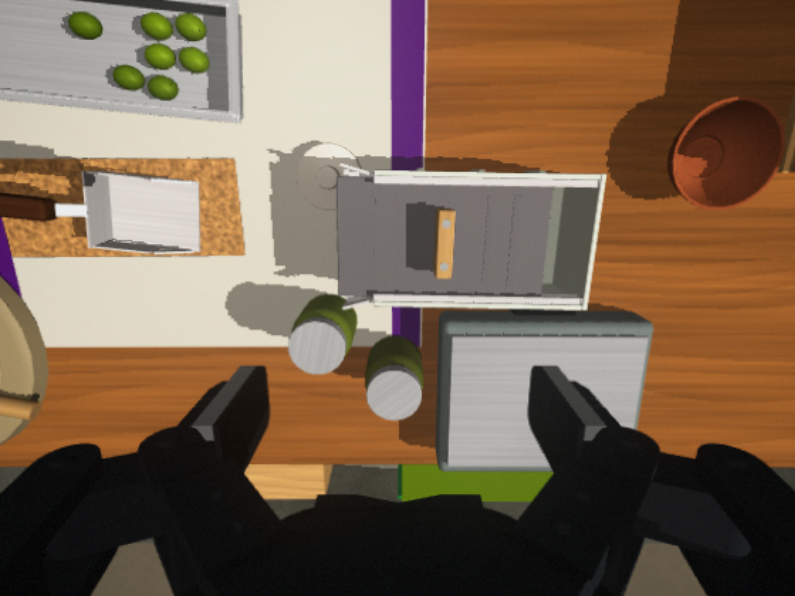

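Run:
```python
from h import *
np.set_printoptions(precision=4,suppress=True)
W=load("w1"); d=lambda *p:np.array(p)/1.42
print("bar",pix2w(W,d((438,210),(455,210),(453,278),(436,278)),.112))
print("lid end",pix2w(W,d((338,178),(337,295)),.084),"far end",pix2w(W,d((549,188),(543,285)),.084))
print("bin",pix2w(W,d((375,172),(605,176),(587,308),(372,304)),.094))
print("weight",pix2w(W,d((328,175)),.02))
print("scoop lip",pix2w(W,d((199,181),(199,250)),.006),"back top",pix2w(W,d((85,172),(88,246)),.045), "neck", pix2w(W,d((70,210)),.065))
print("tray +x rim",pix2w(W,d((239,0),(241,122)),.035))
```

```text
bar [[0.6009 0.1375 0.112 ]
 [0.6009 0.1529 0.112 ]
 [0.6644 0.1534 0.112 ]
 [0.6644 0.1373 0.112 ]]
lid end [[0.5736 0.0441 0.084 ]
 [0.6892 0.0389 0.084 ]] far end [[0.5827 0.2454 0.084 ]
 [0.6783 0.2487 0.084 ]]
bin [[0.568  0.0799 0.094 ]
 [0.5717 0.2925 0.094 ]
 [0.6996 0.2915 0.094 ]
 [0.6958 0.0752 0.094 ]]
weight [[0.5715 0.0249 0.02  ]]
scoop lip [[ 0.5788 -0.1217  0.006 ]
 [ 0.6569 -0.1315  0.006 ]] back top [[ 0.57   -0.2187  0.045 ]
 [ 0.6462 -0.2306  0.045 ]] neck [[ 0.6066 -0.227   0.065 ]]
tray +x rim [[ 0.4128 -0.0497  0.035 ]
 [ 0.5198 -0.0591  0.035 ]]
```

Run:
```python
from h import *
np.set_printoptions(precision=3,suppress=True)
q=down(np.pi/2)
goto([.633,.1455,.16],q); command_gripper(.05)
move_straight([.633,.1455,.108],max_speed=.08)
print(sense()["force"]); command_gripper(0,40); s=sense(); print(s["finger_gap"],s["finger_force"],s["position"],s["force"])
x=.633
for y in np.arange(.125,-.05,-.02):
    move_straight([x,y,.108],max_speed=.06); f=sense()["force"]; print(round(y,3),round(x,4),f)
    x+=np.clip(f[0]*2e-4,-.001,.001)   # ease off sideways load
    if abs(f).max()>25: break
```

```text
[-0.396  0.016  0.993]
2.871763107275863e-05 0.0 [0.633 0.146 0.108] [-0.13   0.965  0.439]
0.125 0.633 [ 0.679 -0.062  0.156]
0.105 0.6331 [ 0.397 -0.241 -0.435]
0.085 0.6332 [-0.076  0.355 -0.415]
0.065 0.6332 [ 0.282  0.212 -1.094]
0.045 0.6333 [ 0.316 -0.202 -0.941]
0.025 0.6333 [ 0.482 -0.218 -0.394]
0.005 0.6334 [-0.58   0.418 -0.782]
-0.015 0.6333 [ 0.026 -0.082  0.137]
-0.035 0.6333 [-0.108 -0.232  0.471]
```

Run:
```python
from h import *
move_straight([.633,-.035,.2]); goto([.633,.10,.36],down(np.pi/2)); s=snap("wrist","w2",None,1.42); print(s["extrinsics"][:3,3],sense()["time"])
```

```text
[0.56310216 0.09968786 0.51301854] 11.0917
```

View pics/w2.png

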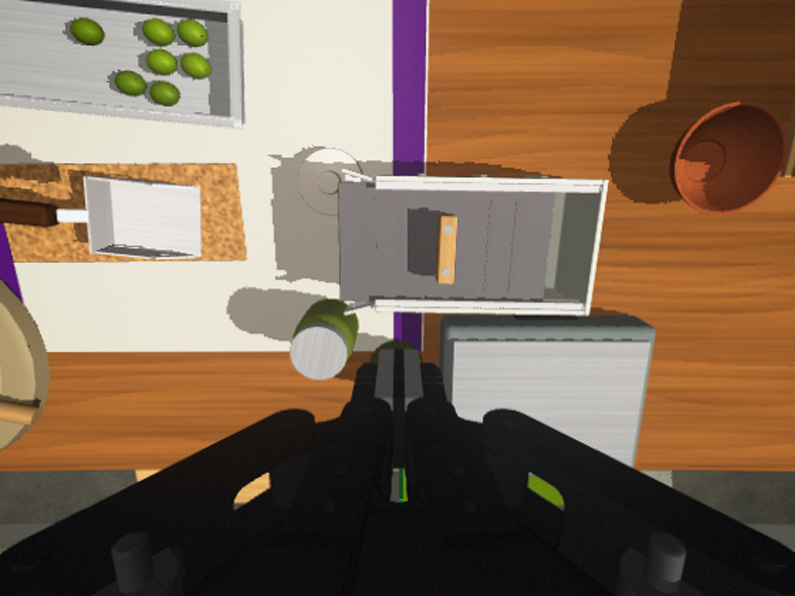

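Run:
```python
from h import *
np.set_printoptions(precision=3,suppress=True)
W=load("w2"); s=sense(); p=s["position"]; print(p,s["eef_rot"],s["finger_gap"],s["joint_pos"])
for dz in (.017,0,-.05): print(w2pix(W,p-[0,0,dz])*1.42)
print(W["E"])
d=lambda *p:np.array(p)/1.42
w1=load("w1")
# triangulate bar centre from w2 and scene bar top, scanning z
A=load("scene0"); 
for z in (.084,.112,.13): print(z,pix2w(W,d((448,249)),z)[0],pix2w(w1,d((446,244)),z)[0],pix2w(A,np.array([(511,430)])/3+[95,105],z)[0], pix2w(load("side0"),np.array([(129,82)])/2.5+[255,140],z)[0])
```

```text
[0.632 0.099 0.357] [-0.002  0.     1.    -0.   ] -0.00014119032296129724 [ 0.055  0.274  0.255  1.557 -0.     0.056]
[[396.509 341.75 ]]
[[396.349 358.198]]
[[395.628 432.655]]
[[-0.     0.963  0.271  0.563]
 [ 1.     0.     0.     0.1  ]
 [ 0.     0.271 -0.963  0.513]
 [ 0.     0.     0.     1.   ]]
0.084 [0.636 0.149 0.084] [0.636 0.149 0.084] [0.621 0.135 0.084] [0.651 0.168 0.084]
0.112 [0.631 0.146 0.112] [0.632 0.146 0.112] [0.638 0.149 0.112] [0.628 0.132 0.112]
0.13 [0.628 0.144 0.13 ] [0.629 0.144 0.13 ] [0.649 0.157 0.13 ] [0.613 0.108 0.13 ]
```

Run:
```python
from h import *
np.set_printoptions(precision=3,suppress=True)
q=down(np.pi/2)
command_gripper(.05); print(sense()["finger_gap"])
goto([.633,.1455,.16],q); 
move_straight([.633,.1455,.108],max_speed=.08); a=snapshot("wrist")["color"]
s=sense(); print(s["finger_gap"],s["position"])
b=snapshot("scene")["color"][150:350,190:390]
np.save("pics/ab.npy",b)
cv2.imwrite("pics/g1.png",np.hstack([a[:,:,::-1][60:400,80:480],cv2.resize(b,(340,340))[:,:,::-1]]))
```

```text
0.0499928011468876
0.04997356222788685 [0.634 0.146 0.108]
```

View pics/g1.png

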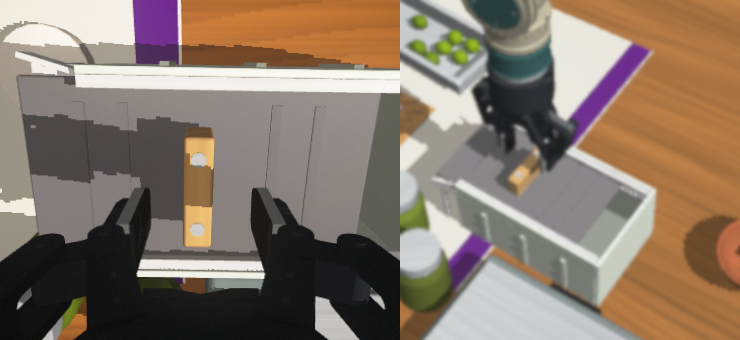

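Run:
```python
from h import *
np.set_printoptions(precision=3,suppress=True)
A=load("scene0")
b=np.load("pics/ab.npy"); cv2.imwrite("pics/g2.png",cv2.resize(b[:,:,::-1][40:150,30:140],None,fx=5,fy=5,interpolation=cv2.INTER_CUBIC))
# crop px: raw = 190+30+u/5, 150+40+v/5
f=lambda P:(w2pix(A,P)-[220,190])*5
print(f([[.633,.1455,.091],[.633,.12,.091],[.633,.171,.091],[.633,.12,.104],[.633,.171,.104],[.633,.146,.112]]))
```

```text
[[229.151 310.64 ]
 [180.483 285.538]
 [278.639 336.153]
 [178.536 266.994]
 [277.504 317.735]
 [227.613 281.12 ]]
```

View pics/g2.png

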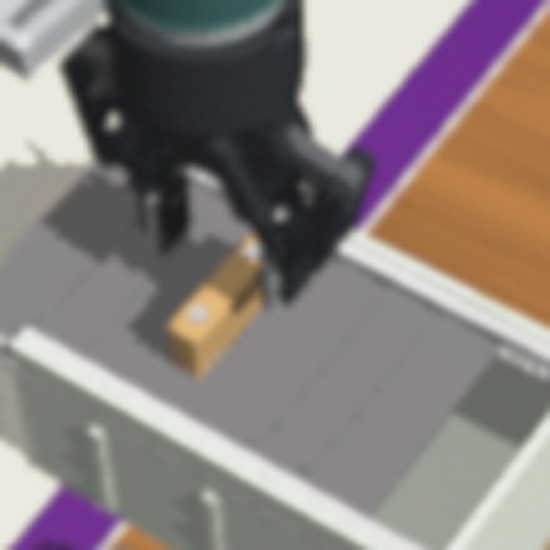

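Run:
```python
from h import *
np.set_printoptions(precision=3,suppress=True)
f0=sense()["force"][2]
for z in np.arange(.106,.079,-.003):
    move_straight([.633,.1455,z],max_speed=.05); f=sense()["force"]; print(round(z,3),f)
    if abs(f[2]-f0)>4: break
b=snapshot("scene")["color"][190:300,220:330]
z=min(z+.008,.1)
command_gripper(0,40); s=sense(); print(s["finger_gap"],s["finger_force"],s["position"],s["force"])
```

```text
0.106 [ 0.415 -1.25  -0.295]
0.103 [-0.243  0.377  0.275]
0.1 [ 0.477  0.015 -0.542]
0.097 [-0.262 -0.338 -0.784]
0.094 [-0.609  0.65  -0.125]
0.091 [0.124 0.262 0.209]
0.088 [-0.42   0.889 -0.273]
0.085 [ 0.511 -0.118 -0.162]
0.082 [-0.672  0.566 -0.465]
0.01491560289333508 40.10360777378082 [0.633 0.145 0.082] [ 0.453 -0.153  2.288]
```

Run:
```python
from h import *
np.set_printoptions(precision=3,suppress=True)
x=.633; z=.0825
for y in np.arange(.125,-.05,-.02):
    move_straight([x,y,z],max_speed=.06); s=sense(); f=s["force"]; print(round(y,3),round(x,4),f,s["ft_torque"],s["finger_gap"])
    x+=np.clip(f[0]*2e-4,-.001,.001)
    if abs(f).max()>25: break
else:
    move_straight([x,-.05,z]); move_straight([x,-.05,.16],max_speed=.1); print(sense()["force"],sense()["position"])
    snap("scene","sc2",(95,105,355,300),3)
```

```text
0.125 0.633 [ 0.512 -1.69  -1.216] [-0.146 -0.068  0.04 ] 0.015081508155522014
0.105 0.6331 [ 0.311  0.39  -1.122] [-0.153  0.043 -0.026] 0.015283550433860314
0.085 0.6332 [-1.33  -1.292 -1.486] [-0.196  0.22  -0.094] 0.01507793889567334
0.065 0.6329 [-1.463 -0.125 -1.554] [-0.198  0.311 -0.073] 0.01518812278137695
0.045 0.6326 [-1.693 -0.678 -2.186] [-0.151  0.25   0.009] 0.01505725591795672
0.025 0.6323 [-0.472 -0.856 -3.288] [-0.13   0.276  0.   ] 0.015201317330405101
0.005 0.6322 [-1.352 -0.534 -2.158] [-0.124  0.161  0.017] 0.014792442624462455
-0.015 0.6319 [-0.136  0.273 -2.015] [-0.063  0.112  0.042] 0.015069467057611497
-0.035 0.6319 [ 0.219  0.411 -2.651] [0.014 0.004 0.008] 0.014860565577203352
[-0.106  0.664 -2.27 ] [ 0.631 -0.05   0.159]
```

Run:
```python
from h import *
np.set_printoptions(precision=3,suppress=True)
move_straight([.44,-.03,.16],max_speed=.15); move_straight([.44,.19,.16],max_speed=.15)
move_straight([.44,.19,.02],max_speed=.12); f0=sense()["force"][2]; print(f0)
for z in np.arange(.017,-.015,-.002):
    move_straight([.44,.19,z],max_speed=.04); f=sense()["force"]; print(round(z,3),f[2])
    if f[2]-f0>2.5: break
print(sense()["position"],sense()["ft_torque"])
command_gripper(.05); print(sense()["finger_gap"])
move_straight([.44,.19,.12]); snap("wrist","w3")
```

```text
-1.2736760676775323
0.017 -2.48330036274052
0.015 -2.0807203146934765
0.013 -1.1123112736674217
0.011 -1.4589629933799804
0.009 -1.12223831105612
0.007 -2.1436729340900835
0.005 -1.9807144113176935
0.003 8.723914277681569
[0.44  0.19  0.004] [-0.245  0.735 -0.013]
0.04975523808989988
```

Run:
```python
from h import *
np.set_printoptions(precision=3,suppress=True)
command_gripper(0)
for P in ((.44,.02),(.65,-.03)):
    goto([*P,.08],down(np.pi/2)); move_straight([*P,.02],max_speed=.1); f0=sense()["force"][2]
    for z in np.arange(.017,-.03,-.002):
        try: move_straight([*P,z],max_speed=.04)
        except Exception as e: print(e); break
        f=sense()["force"]
        if f[2]-f0>4: break
    print(P,z,f,sense()["position"],sense()["finger_gap"]); move_straight([*P,.12],max_speed=.2)
print(sense()["time"])
goto([.53,-.17,.36],down(np.pi/2)); command_gripper(.085)
s=snap("wrist","w4",None,1.42)
s=snap("side","sd4",(180,140,455,380),2.5)
```

```text
(0.44, 0.02) -0.012999999999999998 [-2.667 -0.351  9.3  ] [ 0.44   0.02  -0.012] -0.00040892576766078876
(0.65, -0.03) -0.012999999999999998 [-1.703  0.73   4.801] [ 0.65  -0.03  -0.012] -8.911791505491272e-05
42.7083
```

View pics/w4.png

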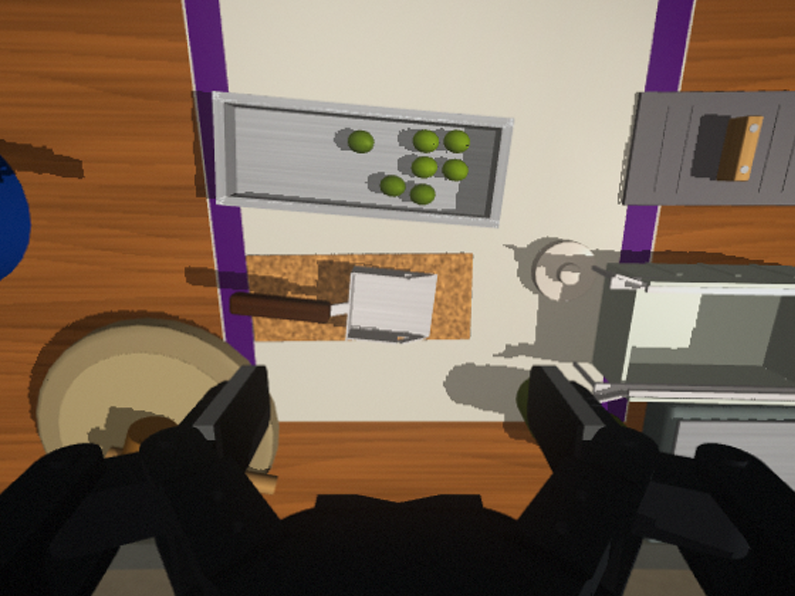

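Run:
```python
from h import *
np.set_printoptions(precision=4,suppress=True)
W=load("w4"); d=lambda *p:np.array(p)/1.42
m=pix2w(W,d((247,254),(472,252),(470,341),(255,342)),.004); print("mat",m,np.linalg.norm(np.diff(m,axis=0,append=m[:1]),axis=1))
t=pix2w(W,d((213,92),(513,118),(498,227),(219,203)),.035); print("tray",t,np.linalg.norm(np.diff(t,axis=0,append=t[:1]),axis=1), t.mean(0))
print("lip",pix2w(W,d((436,273),(428,338)),.006),"handle",pix2w(W,d((231,304),(330,309)),.079),"handle edges",pix2w(W,d((232,292),(331,299),(329,320),(230,314)),.079))
print("pan back top",pix2w(W,d((350,271),(346,341)),.045))
l=pix2w(W,d((635,94),(622,203)),.006); print("lid",l, "bar",pix2w(W,d((740,115),(763,117),(748,182),(724,180)),.034))
print("olives",pix2w(W,d((361,141),(426,141),(457,142),(425,167),(456,170),(393,185),(423,195)),.015))
print("cam",W["E"], sense()["position"])
```

```text
mat [[ 0.5552 -0.348   0.004 ]
 [ 0.5526 -0.0821  0.004 ]
 [ 0.6654 -0.0794  0.004 ]
 [ 0.6667 -0.3485  0.004 ]] [0.2659 0.1128 0.2692 0.1115]
tray [[ 0.3855 -0.355   0.035 ]
 [ 0.4089 -0.0525  0.035 ]
 [ 0.5194 -0.0604  0.035 ]
 [ 0.4942 -0.3618  0.035 ]] [0.3034 0.1107 0.3024 0.1089] [ 0.452  -0.2074  0.035 ]
lip [[ 0.5776 -0.1243  0.006 ]
 [ 0.6606 -0.1322  0.006 ]] handle [[ 0.594  -0.3434  0.079 ]
 [ 0.5994 -0.2408  0.079 ]] handle edges [[ 0.581  -0.341   0.079 ]
 [ 0.5885 -0.2394  0.079 ]
 [ 0.6116 -0.2424  0.079 ]
 [ 0.6049 -0.3456  0.079 ]]
pan back top [[ 0.5664 -0.2225  0.045 ]
 [ 0.649  -0.2296  0.045 ]]
lid [[0.3831 0.0818 0.006 ]
 [0.4961 0.0848 0.006 ]] bar [[0.4078 0.1756 0.034 ]
 [0.41   0.1987 0.034 ]
 [0.4732 0.1984 0.034 ]
 [0.471  0.1733 0.034 ]]
olives [[ 0.4297 -0.2096  0.015 ]
 [ 0.4296 -0.1395  0.015 ]
 [ 0.4306 -0.106   0.015 ]
 [ 0.4564 -0.1401  0.015 ]
 [ 0.4596 -0.106   0.015 ]
 [ 0.4755 -0.1753  0.015 ]
 [ 0.4863 -0.1418  0.015 ]]
cam [[-0.0007  0.9618  0.2737  0.4602]
 [ 1.      0.0004  0.0009 -0.1699]
 [ 0.0008  0.2737 -0.9618  0.5151]
 [ 0.      0.      0.      1.    ]] [ 0.53   -0.17    0.3601]
```

View pics/sd4.png

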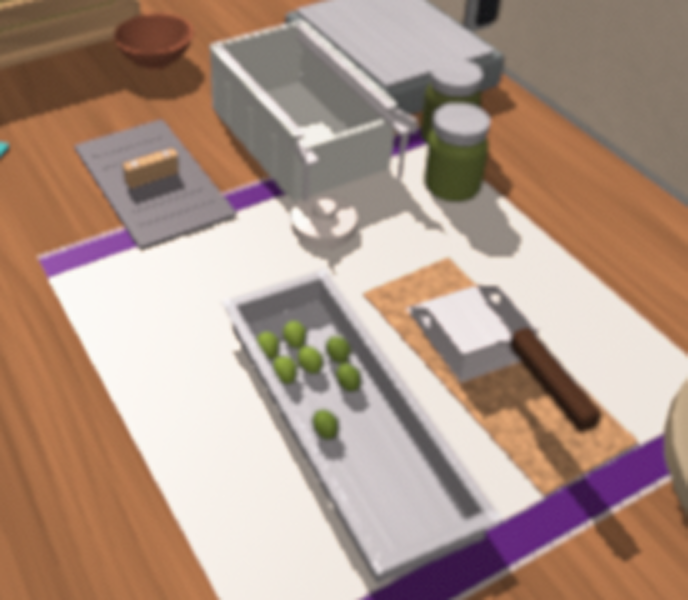

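```bash
cat >> h.py <<'E'
GX,GZ=-.095,.0325   # TCP (as read) in the scoop's frame; the real fingertips end 12.5 mm behind the TCP
SGN=1
def spose(P,yaw,pitch=0):   # scoop origin, heading, lip-up pitch -> TCP pose
    Rs=R.from_euler("ZY",[yaw,-pitch]); Rt=Rs.as_matrix()@np.diag([SGN,-SGN,-1.])
    q=R.from_matrix(Rt).as_quat(); return np.array(P)+Rs.apply([GX,0,GZ]),np.r_[q[3],q[:3]]
def lippose(L,yaw,pitch=0): # same, given the lip's position
    return spose(np.array(L)-R.from_euler("ZY",[yaw,-pitch]).apply([.05,0,0]),yaw,pitch)
TY=np.radians(85.4); TC=np.array([.452,-.2075]); TD=np.array([np.cos(TY),np.sin(TY)]); TN=np.array([-TD[1],TD[0]])
def tray(x,y=0,z=0): return np.r_[TC+x*TD+y*TN,z]
E
python3 - <<'E'
import h; from h import *
np.set_printoptions(precision=3,suppress=True)
y=np.radians(85)
for s in (1,-1):
    h.SGN=s; print(s)
    for nm,(p,q) in dict(mat=spose([.6085,-.177,.004],y),t0=lippose(tray(-.035,0,.004),TY,-.03),t1=lippose(tray(.138,0,.004),TY,-.03),up=lippose(tray(.13,0,.02),TY,.3),hi=lippose(tray(.1,0,.16),TY,.25),
        b0=lippose([.634,.15,.14],np.pi/2,.25),b1=lippose([.634,.17,.12],np.pi/2,-.6),b2=lippose([.634,.17,.12],np.pi/2,-1.)).items():
        print(nm,p,solve_ik(p,q))
h.SGN=1
s=sense();E=load("w4")["E"]; rt=R.from_quat(np.roll(s["eef_rot"],-1)); print("cam in tool",rt.inv().apply(E[:3,3]-s["position"]))
p,q=spose([.55,-.17,.3],y,.5); goto(p,q); s=sense(); rt=R.from_quat(np.roll(s["eef_rot"],-1)); print(rt.inv().apply(snapshot("wrist")["extrinsics"][:3,3]-s["position"]))
E
```

```text
1
mat [ 0.6   -0.272  0.036] [-0.523  0.474 -0.152  0.945  0.     1.135]
t0 [ 0.438 -0.386  0.041] [-0.822  0.343 -0.344  0.863 -0.022  0.829]
t1 [ 0.452 -0.213  0.041] [-0.555  0.217 -0.52   0.82  -0.027  1.096]
up [ 0.451 -0.226  0.008] [-0.737  0.384 -0.411  0.963  0.236  0.892]
hi [ 0.448 -0.256  0.156] [-0.759  0.226 -0.253  1.25   0.194  0.876]
b0 [0.634 0.001 0.136] [-0.217  0.368 -0.103  1.155  0.244  1.347]
b1 [0.634 0.069 0.229] [ 0.267  0.425  0.086  1.41  -0.576  1.89 ]
b2 [0.634 0.119 0.26 ] [ 0.446  0.64   0.276  1.798 -0.862  2.295]
-1
mat [ 0.6   -0.272  0.036] [-0.523  0.474 -0.152  0.945  0.    -2.007]
t0 [ 0.438 -0.386  0.041] [-0.822  0.343 -0.344  0.863 -0.022 -2.313]
t1 [ 0.452 -0.213  0.041] [-0.555  0.217 -0.52   0.82  -0.027 -2.045]
up [ 0.451 -0.226  0.008] [-0.737  0.384 -0.411  0.963  0.236 -2.249]
hi [ 0.448 -0.256  0.156] [-0.759  0.226 -0.253  1.25   0.194 -2.265]
b0 [0.634 0.001 0.136] [-0.217  0.368 -0.103  1.155  0.244 -1.794]
b1 [0.634 0.069 0.229] [ 0.267  0.425  0.086  1.41  -0.576 -1.251]
b2 [0.634 0.119 0.26 ] [ 0.446  0.64   0.276  1.798 -0.862 -0.847]
cam in tool [ 0.07   0.    -0.155]
[ 0.069 -0.001 -0.155]
```

Run:
```python
from h import *
np.set_printoptions(precision=3,suppress=True)
y=np.radians(85); O=np.array([.6085,-.177,.004])
p,q=spose(O,y); goto(p+[0,0,.10],q); command_gripper(.06)
move_straight(p+[0,0,.045],max_speed=.15); move_straight(p,max_speed=.06); print(sense()["force"])
command_gripper(0,100); s=sense(); print(s["finger_gap"],s["finger_force"],s["force"],s["position"])
if s["finger_gap"]>.015:
    move_straight(p+[0,0,.1],max_speed=.1); print(sense()["force"],sense()["ft_torque"],sense()["finger_gap"])
    p,q=lippose(tray(-.035,0,.1),TY,0); move_straight(p,q,max_speed=.15)
    snap("scene","sc5",(75,85,335,280),3)
```

```text
[-0.104 -0.211  0.882]
0.0208178396109177 96.42553210258484 [ 0.027 -0.861  3.923] [ 0.601 -0.272  0.037]
[ 0.285 -0.528 -1.865] [-0.165  0.019  0.041] 0.020742991406817606
```

View pics/sc5.png

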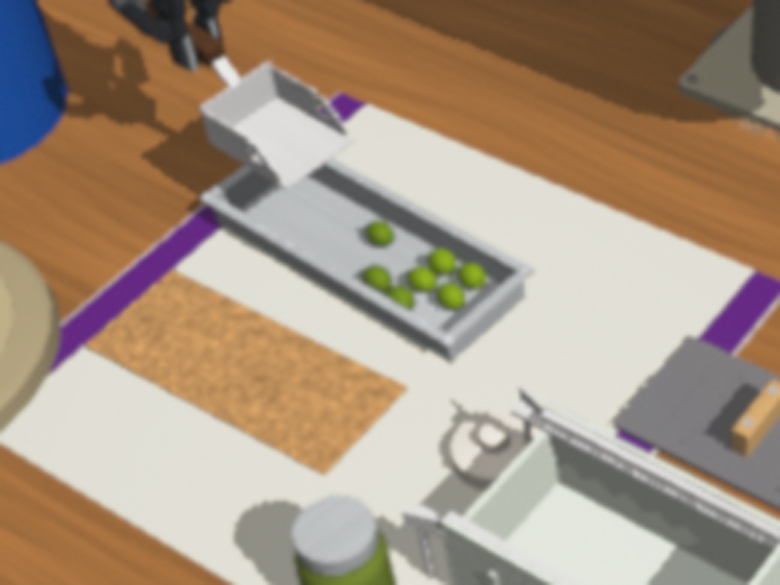

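Run:
```python
from h import *
np.set_printoptions(precision=4,suppress=True)
A=load("sc5"); a=lambda *p:np.array(p)/3+[75,85]
L=pix2w(A,a((353,140),(290,187)),.101); print(L,L.mean(0),"expect",tray(-.035), tray(-.035,.04),tray(-.035,-.04))
B=pix2w(A,a((268,63),(203,106)),.1+.041); print(B,"exp",tray(-.134,.04),tray(-.134,-.04))
t=pix2w(A,a((205,200),(450,350),(528,270)),.035); print(t, tray(-.153,-.057),tray(.153,-.057),tray(.153,.057))
```

```text
[[ 0.4159 -0.2358  0.101 ]
 [ 0.4916 -0.2423  0.101 ]] [ 0.4537 -0.239   0.101 ] expect [ 0.4492 -0.2424  0.    ] [ 0.4093 -0.2392  0.    ] [ 0.4891 -0.2456  0.    ]
[[ 0.4077 -0.3322  0.141 ]
 [ 0.4822 -0.3402  0.141 ]] exp [ 0.4014 -0.3379  0.    ] [ 0.4811 -0.3443  0.    ]
[[ 0.4957 -0.3566  0.035 ]
 [ 0.5249 -0.0545  0.035 ]
 [ 0.4148 -0.0541  0.035 ]] [ 0.4965 -0.3646  0.    ] [ 0.5211 -0.0596  0.    ] [ 0.4075 -0.0504  0.    ]
```

Run:
```python
from h import *
np.set_printoptions(precision=3,suppress=True)
pt=-.03
p,q=lippose(tray(-.037,0,.02),TY,pt); move_straight(p,q,max_speed=.1); hold(.2); f0=sense()["force"]; print(f0)
for z in np.arange(.010,-.006,-.0015):
    move_straight(lippose(tray(-.037,0,z),TY,pt)[0],max_speed=.03); f=sense()["force"]-f0
    if f[2]>3: break
print("floor",z,f,sense()["position"]); z+=.0005
for x in (0,.03,.06,.08,.10,.11,.12,.125,.130,.135,.139):
    move_straight(lippose(tray(x,0,z),TY,pt)[0],max_speed=.05); f=sense()["force"]-f0; print(x,f)
    if abs(f).max()>18: break
print(sense()["time"],x,z); snap("wrist","w6",None,1.42)
```

```text
[ 0.581  0.292 -2.09 ]
floor 0.0025000000000000022 [-1.348 -1.093  4.08 ] [ 0.438 -0.388  0.04 ]
0 [-0.891  0.58   2.482]
0.03 [0.189 1.128 1.621]
0.06 [0.239 0.646 2.493]
0.08 [-0.427  0.072  2.57 ]
0.1 [ 0.432 -1.526  2.52 ]
0.11 [0.513 0.424 1.653]
0.12 [ 0.26  -0.748  3.208]
0.125 [-2.351 -7.713  6.681]
0.13 [-1.119 -2.664  3.181]
0.135 [-0.084 -1.779  4.222]
0.139 [ 0.507 -2.564  4.567]
59.5583 0.139 0.0030000000000000022
```

View pics/w6.png

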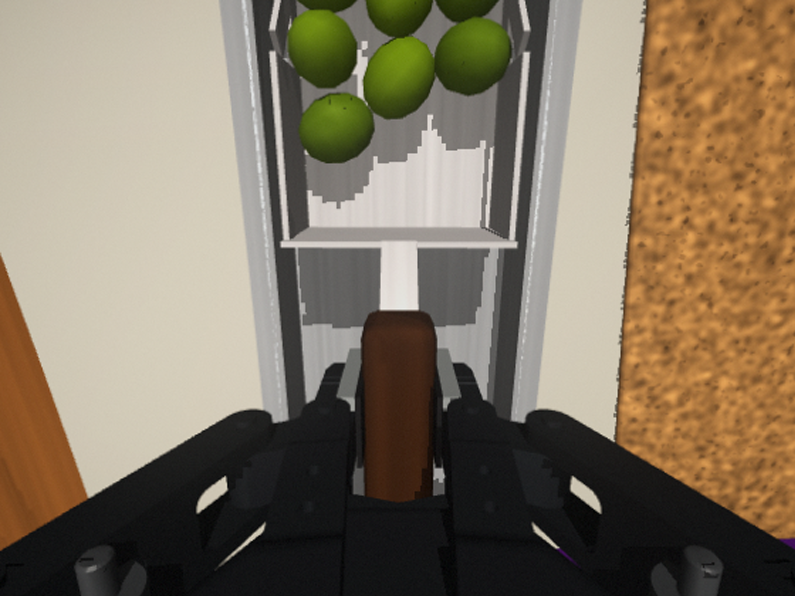

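Run:
```python
from h import *
np.set_printoptions(precision=3,suppress=True)
for pt in (.05,.1,.15,.2,.26):
    zb=.004+.03*pt
    p,q=lippose(tray(.139-.1*(1-np.cos(pt)),0,zb+.1*np.sin(pt)),TY,pt); move_straight(p,q,max_speed=.03); print(pt,sense()["force"])
for z in (.06,.12,.17): move_straight(lippose(tray(.134,0,z+.026),TY,.26)[0],max_speed=.08)
hold(.3); print(sense()["force"],sense()["time"],sense()["finger_gap"]); s=snap("wrist","w7"); t=snap("scene","sc7")
im=np.hstack([s["color"][:300],t["color"][60:360,60:330]])[:,:,::-1]; cv2.imwrite("pics/v7.png",im[:,:800])
```

```text
0.05 [ 0.032  0.067 -2.374]
0.1 [-1.254  0.32  -1.839]
0.15 [ 0.59  -0.29  -3.115]
0.2 [ 0.782  1.004 -2.803]
0.26 [-0.293 -0.016 -2.222]
[-0.368 -0.412 -2.419] 63.6583 0.020466868149024216
```

View pics/v7.png

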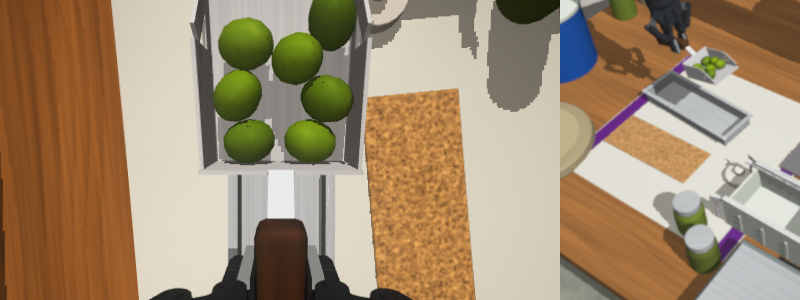

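Run:
```python
from h import *
np.set_printoptions(precision=3,suppress=True)
Y=np.pi/2
def go(L,pt,v):
    p,q=lippose(L,Y,pt); move_straight(p,q,max_speed=v)
go([.635,.15,.18],.26,.12); print(sense()["force"])
go([.635,.165,.105],.05,.08); go([.635,.17,.085],-.3,.05); hold(.3); go([.635,.17,.08],-.6,.05); hold(.3); go([.635,.17,.08],-.9,.06); hold(.8)
print(sense()["force"],sense()["time"])
s=snap("wrist","w8")
go([.635,.16,.14],-.6,.1); go([.635,.13,.2],0,.15)
s=snap("wrist","w9"); t=snap("scene","sc9"); snap("side","sd9"); print(sense()["time"],sense()["force"])
cv2.imwrite("pics/v9.png",np.hstack([s["color"][:,80:480],t["color"][:,60:400]])[:,:,::-1])
for n in ("w9","sc9","sd9"):
    h=cv2.cvtColor(load(n)["color"],cv2.COLOR_RGB2HSV); m=cv2.inRange(h,(28,110,40),(48,255,220)); c=cv2.connectedComponentsWithStats(m); print(n,[(int(a),b.round().tolist()) for a,b in zip(c[2][1:,4],c[3][1:]) if a>25])
```

```text
[ 0.882  0.741 -1.791]
[ 0.371  0.441 -1.796] 71.2
72.8833 [-0.447  0.15  -1.935]
w9 [(972, [427.0, 72.0]), (321, [377.0, 132.0]), (62, [365.0, 182.0])]
sc9 [(663, [122.0, 64.0]), (78, [557.0, 218.0]), (8189, [518.0, 284.0]), (348, [191.0, 280.0]), (139, [301.0, 281.0]), (77, [316.0, 278.0]), (45, [312.0, 289.0]), (559, [205.0, 320.0])]
sd9 [(1035, [180.0, 121.0]), (1295, [112.0, 146.0]), (48, [297.0, 175.0]), (476, [360.0, 205.0])]
```

View pics/v9.png

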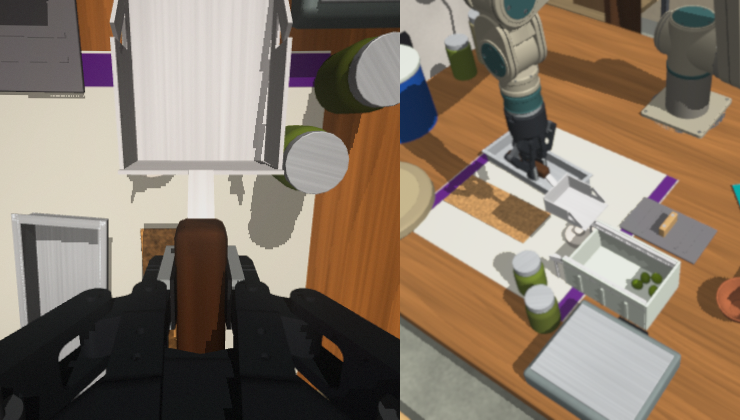

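Run:
```python
from h import *
np.set_printoptions(precision=3,suppress=True)
Y=np.pi/2; O=np.array([.610,-.185,.004])
p,q=spose(O+[0,0,.14],Y); move_straight(p,q,max_speed=.18)
p,_=spose(O,Y); move_straight(p+[0,0,.02],max_speed=.12); hold(.2); f0=sense()["force"][2]
for dz in np.arange(.014,-.008,-.002):
    move_straight(p+[0,0,dz],max_speed=.04); f=sense()["force"][2]-f0
    if f>2: break
print(dz,f); command_gripper(.05); hold(.3); move_straight(p+[0,0,.12],max_speed=.12)
print(sense()["time"])
q=down(np.pi/2)
goto([.60,.20,.36],q); s=snap("wrist","w10"); c=load("w10")
h=cv2.cvtColor(s["color"],cv2.COLOR_RGB2HSV); m=cv2.inRange(h,(28,110,40),(48,255,220)); st=cv2.connectedComponentsWithStats(m)
for a,b in zip(st[2][1:],st[3][1:]):
    if a[4]>25: print(a.tolist(),b.round(),pix2w(c,b,.016)[0])
# lid by its wooden bar
goto([.40,.19,.30],q); s=snap("wrist","w11"); snap("wrist","w11")
```

```text
0.0 4.3338394827135716
79.7833
[284, 160, 34, 27, 391] [296. 171.] [0.609 0.225 0.016]
[309, 160, 26, 25, 361] [322. 172.] [0.611 0.267 0.016]
[303, 199, 27, 21, 329] [316. 209.] [0.673 0.259 0.016]
[147, 229, 49, 45, 752] [177. 247.] [0.741 0.02  0.016]
[231, 259, 11, 41, 284] [235. 278.] [0.802 0.118 0.016]
[261, 350, 39, 4, 97] [280. 351.] [0.959 0.199 0.016]
```

```bash
cat > an.py <<'E'
from h import *
np.set_printoptions(precision=4,suppress=True)
s=load("w10"); im=s["color"]; h=cv2.cvtColor(im,cv2.COLOR_RGB2HSV)
m=cv2.inRange(h,(25,120,15),(55,255,255)); m[:140]=0; m[240:]=0; m[:,:215]=0
dt=cv2.distanceTransform(m,cv2.DIST_L2,5); pk=(dt==cv2.dilate(dt,np.ones((11,11))))&(dt>4)
print("area",(m>0).sum()); 
for v,u in np.argwhere(pk): print(u,v,dt[v,u].round(1),pix2w(s,(u,v),.016)[0])
s=load("w11"); h=cv2.cvtColor(s["color"],cv2.COLOR_RGB2HSV)
m=cv2.inRange(h,(8,70,110),(22,200,255)); n,l,st,ce=cv2.connectedComponentsWithStats(m)
for i in range(1,n):
    if st[i,4]>60:
        r=cv2.minAreaRect(np.argwhere(l==i)[:,::-1].astype(np.float32)); w=pix2w(s,cv2.boxPoints(r),.034); print(st[i],ce[i],"c",w.mean(0),"sides",np.linalg.norm(w[1]-w[0]),np.linalg.norm(w[2]-w[1]))
E
python3 an.py
```

```text
area 1049
297 166 6.2 [0.6012 0.2263 0.016 ]
327 166 6.6 [0.6013 0.2749 0.016 ]
327 167 6.6 [0.6029 0.275  0.016 ]
328 167 6.6 [0.6029 0.2766 0.016 ]
328 168 6.6 [0.6045 0.2766 0.016 ]
316 176 6.6 [0.6176 0.2576 0.016 ]
316 177 6.6 [0.6192 0.2576 0.016 ]
292 179 6.4 [0.6225 0.2184 0.016 ]
293 179 6.4 [0.6225 0.22   0.016 ]
309 206 6.6 [0.6685 0.2474 0.016 ]
323 213 6.2 [0.6808 0.2714 0.016 ]
[    0     0   456   303 50738] [248.5123  97.8193] c [0.4015 0.1211 0.034 ] sides 0.5326892568968564 0.41177493132091214
[426   0  29  30 381] [440.8898  12.0236] c [0.2094 0.3821 0.034 ] sides 0.014441026260053702 0.04041045902024471
[ 449    0  111   53 3405] [510.5239  32.3994] c [0.2264 0.4586 0.034 ] sides 0.12691150290543576 0.056109446090382015
[ 457   63  103  315 7438] [521.0219 272.6802] c [0.5056 0.5201 0.034 ] sides 0.12388208338233969 0.4898446239833336
[275 174  12  47 469] [280.4179 197.9104] c [0.4377 0.191  0.034 ] sides 0.0669260164410057 0.01520691527594416
[   0  263  117   54 2303] [ 75.505  279.4568] c [ 0.5837 -0.1468  0.034 ] sides 0.16786032170689133 0.09179346096389644
[450 348  15  21 121] [456.6364 357.7769] c [0.7088 0.4807 0.034 ] sides 0.01060853103102321 0.04458390892920272
[ 396  357   60   63 1427] [420.6503 392.2845] c [0.7843 0.4268 0.034 ] sides 0.04436962287178499 0.17265087151263814
[106 377  47  43 887] [131.69   400.4464] c [ 0.7986 -0.0617  0.034 ] sides 0.12596193429135524 0.03585184541273886
```

```bash
cat > ol.py <<'E'
from h import *
np.set_printoptions(precision=4,suppress=True)
def olives(n,z=.016,box=None):
    s=load(n); h=cv2.cvtColor(s["color"],cv2.COLOR_RGB2HSV); m=cv2.inRange(h,(25,120,15),(55,255,255))
    dt=cv2.distanceTransform(m,cv2.DIST_L2,5); pk=((dt>cv2.dilate(dt,np.ones((13,13)))-.01)&(dt>3)).astype(np.uint8)
    pk=cv2.dilate(pk,np.ones((3,3)))
    k,l,st,ce=cv2.connectedComponentsWithStats(pk)
    for c in ce[1:]:
        w=pix2w(s,c,z)[0]
        if box is None or (box[0]<w[0]<box[1] and box[2]<w[1]<box[3]): print(n,c.round(),dt[int(c[1]),int(c[0])].round(1),w)
E
python3 - <<'E'
from ol import *
q=down(np.pi/2)
goto([.70,.20,.36],q); snap("wrist","w12"); olives("w12",box=(.3,.72,-.4,.33))
goto([.56,.20,.36],down(-np.pi/2)); snap("wrist","w13"); olives("w13",box=(.3,.72,-.4,.33))
olives("sc9",box=(.3,.72,-.4,.33))
goto([.47,-.12,.36],q); snap("wrist","w14"); olives("w14",box=(.3,.72,-.4,.33)); print(sense()["time"])
E
```

```text
w12 [311.  91.] 7.6 [0.5872 0.2471 0.016 ]
w12 [295.  98.] 7.2 [0.5972 0.2229 0.016 ]
w12 [329. 102.] 7.6 [0.6022 0.2751 0.016 ]
w12 [317. 112.] 7.6 [0.6182 0.2573 0.016 ]
w12 [292. 115.] 7.0 [0.6219 0.2179 0.016 ]
w12 [310. 145.] 7.0 [0.6675 0.2478 0.016 ]
w12 [324. 152.] 7.0 [0.6777 0.2705 0.016 ]
w13 [234.  87.] 7.2 [0.6772 0.2707 0.016 ]
w13 [249.  93.] 7.2 [0.6688 0.2483 0.016 ]
w13 [270. 124.] 6.6 [0.6228 0.2176 0.016 ]
w13 [244. 128.] 7.2 [0.6182 0.2576 0.016 ]
w13 [233. 137.] 7.0 [0.6037 0.2755 0.016 ]
w13 [266. 140.] 6.6 [0.5984 0.2242 0.016 ]
w13 [252. 148.] 7.0 [0.5866 0.2467 0.016 ]
sc9 [305. 278.] 4.0 [0.6014 0.2249 0.016 ]
sc9 [316. 278.] 4.2 [0.5878 0.2465 0.016 ]
sc9 [297. 284.] 4.0 [0.6234 0.2176 0.016 ]
w14 [476. 253.] 6.0 [0.6238 0.2213 0.016 ]
w14 [499. 253.] 5.4 [0.6236 0.2614 0.016 ]
w14 [487. 276.] 7.6 [0.6681 0.2488 0.016 ]
w14 [499. 281.] 7.0 [0.6778 0.2716 0.016 ]
88.7667
```

Run:
```python
from h import *
np.set_printoptions(precision=3,suppress=True)
snap("scene","sc15"); snap("side","sd15")
for ns,dev in ((("sc5","sc9","sc15"),0),(("sd4","sd9","sd15"),0)):
    for n in ns:
        c=load(n); u,v=w2pix(c,[.44,.19,.02])[0].astype(int); r=30
        h=cv2.cvtColor(c["color"],cv2.COLOR_RGB2HSV)[v-r:v+r,u-r:u+r]; m=cv2.inRange(h,(8,70,120),(22,200,255)); k,l,st,ce=cv2.connectedComponentsWithStats(m)
        i=1+np.argmax([s[4]*(abs(ce[j+1]-r).max()<18) for j,s in enumerate(st[1:])]); print(n,st[i].tolist(),ce[i]+[u-r,v-r])
```

```text
sc5 [22, 0, 38, 44, 884] [338.744 208.183]
sc9 [22, 0, 38, 44, 885] [338.732 208.166]
sc15 [22, 0, 38, 44, 883] [338.769 208.135]
sd4 [0, 0, 60, 60, 1514] [235.119 197.777]
sd9 [0, 0, 60, 60, 1510] [235.117 197.825]
sd15 [0, 0, 60, 60, 1507] [235.119 197.861]
```

Run:
```python
from h import *
np.set_printoptions(precision=3,suppress=True)
q=down(np.pi/2)
goto([.44,.19,.12],q); command_gripper(.05); move_straight([.44,.19,.03],max_speed=.12); move_straight([.44,.19,.0045],max_speed=.05)
command_gripper(0,60); s=sense(); print(s["finger_gap"],s["position"],s["force"])
assert s["finger_gap"]>.012
move_straight([.44,.19,.16],max_speed=.12); move_straight([.44,-.05,.16],max_speed=.18); move_straight([.632,-.06,.16],max_speed=.18)
move_straight([.632,-.06,.0845],max_speed=.08); hold(.2); f0=sense()["force"]; print(f0,sense()["time"],sense()["finger_gap"])
snap("wrist","w16"); snap("scene","sc16"); snap("side","sd16")
x,z=.632,.0845
for y in (-.045,-.035,-.025,-.015,-.005,.005,.02,.035,.05):
    move_straight([x,y,z],max_speed=.04); s=sense(); f=s["force"]-f0; print(y,round(x,4),round(z,4),f,s["ft_torque"])
    if abs(f).max()>15: break
    x+=np.clip(f[0]*2e-4,-.0008,.0008); z+=np.clip(f[2]*2e-4,-.0006,.0006)
```

```text
0.014687735650276968 [0.441 0.19  0.005] [-0.147  0.394  3.007]
[-0.344 -0.52  -2.893] 97.95 0.014455299581384355
-0.045 0.632 0.0845 [0.294 1.455 1.557] [-0.014 -0.026 -0.048]
-0.035 0.6321 0.0848 [-0.35   0.83   1.373] [-0.032 -0.047  0.007]
-0.025 0.632 0.0851 [-0.079  0.22   1.062] [-0.034  0.03   0.   ]
-0.015 0.632 0.0853 [1.274 0.1   0.469] [-0.041 -0.016  0.038]
-0.005 0.6322 0.0854 [0.756 1.117 1.012] [-0.    -0.017 -0.045]
0.005 0.6324 0.0856 [-0.257  0.561  1.103] [ 0.028 -0.015 -0.032]
0.02 0.6323 0.0858 [0.178 0.692 1.256] [-0.002 -0.019  0.005]
0.035 0.6324 0.0861 [ 0.433 -0.175  1.37 ] [-0.022  0.    -0.015]
0.05 0.6324 0.0863 [-0.105  1.54  -0.009] [ 0.139 -0.1   -0.024]
```

Run:
```python
from h import *
np.set_printoptions(precision=3,suppress=True)
x,z=.6325,.0845
move_straight([x,.05,z],max_speed=.03); f0=np.array([-.34,-.5,-2.9]); print(sense()["force"]-f0)
y=.05
while y<.2:
    y+=.012 if y<.165 else .003
    move_straight([x,y,z],max_speed=.05); s=sense(); f=s["force"]-f0; print(round(y,3),round(x,4),f,s["ft_torque"],s["position"][1])
    if f[1]<-8 or abs(f).max()>18: break
    x+=np.clip(f[0]*2e-4,-.0008,.0008); z=np.clip(z+np.clip(f[2]*1e-4,-.0004,.0004),.083,.0855)
print(sense()["time"],sense()["finger_gap"])
```

```text
[0.154 0.752 0.555]
0.062 0.6325 [0.075 1.094 0.879] [0.073 0.052 0.039] 0.06249887178420888
0.074 0.6325 [0.966 1.192 0.373] [ 0.014  0.024 -0.035] 0.07440170415540852
0.086 0.6327 [-0.127  0.337  0.185] [-0.039  0.015  0.066] 0.0863983096027499
0.098 0.6327 [0.307 0.844 1.589] [-0.005 -0.04   0.006] 0.09837365604131401
0.11 0.6327 [ 0.895 -0.176  1.088] [-0.073  0.097  0.005] 0.11038351066171895
0.122 0.6329 [0.239 0.961 0.758] [ 0.034  0.084 -0.031] 0.1224355567627316
0.134 0.633 [-0.846  1.1    0.123] [0.061 0.121 0.001] 0.13450023973028286
0.146 0.6328 [0.133 1.116 0.084] [0.047 0.068 0.001] 0.14642225300162431
0.158 0.6328 [0.86  1.375 0.876] [ 0.105 -0.009 -0.035] 0.1584946918214283
0.17 0.633 [0.768 0.861 0.138] [ 0.099 -0.03  -0.099] 0.17051585937603234
0.173 0.6332 [0.082 0.671 1.348] [ 0.114  0.03  -0.12 ] 0.17314617408007552
0.176 0.6332 [0.108 1.012 1.498] [ 0.072  0.004 -0.103] 0.17618733464760242
0.179 0.6332 [0.072 0.893 1.371] [ 0.108 -0.024 -0.064] 0.17928641632813408
0.182 0.6332 [ 1.562 -0.353  0.774] [-0.198 -0.052 -0.105] 0.18191758849484324
0.185 0.6335 [-1.263 -6.453  3.187] [-1.424  0.289 -0.173] 0.1822546093722453
0.188 0.6333 [ -2.09  -13.783   5.242] [-2.564  0.572 -0.338] 0.18264533351130974
107.8667 0.014507367016988461
```

Run:
```python
from h import *
np.set_printoptions(precision=4,suppress=True)
move_straight([.6333,.1835,.0838],max_speed=.03); print(sense()["force"])
command_gripper(.05); move_straight([.6333,.1835,.16],max_speed=.12)
goto([.633,.06,.36],down(np.pi/2)); hold(.3); s=snap("wrist","w17"); snap("scene","sc17"); snap("side","sd17")
s=load("w17"); h=cv2.cvtColor(s["color"],cv2.COLOR_RGB2HSV)
u,v=w2pix(s,[.633,.182,.112])[0].astype(int); m=np.zeros(h.shape[:2],np.uint8); m[v-40:v+40,u-40:u+40]=cv2.inRange(h,(8,70,110),(22,200,255))[v-40:v+40,u-40:u+40]
n,l,st,ce=cv2.connectedComponentsWithStats(m); i=1+np.argmax(st[1:,4]); r=cv2.minAreaRect(np.argwhere(l==i)[:,::-1].astype(np.float32)); w=pix2w(s,cv2.boxPoints(r),.112); print("bar",w,w.mean(0))
im=s["color"]
for x in (.61,.65,.66): # profile along bin y near ends on lid plane
    for a,b in ((.07,.095),(.27,.295)):
        ys=np.arange(a,b,.0025); p=w2pix(s,np.c_[np.full(len(ys),x),ys,np.full(len(ys),.084)]).round().astype(int); print(x,a,[int(im[q[1],q[0]].mean()) for q in p])
# scoop: handle pixels (dark brown) and pan
u=w2pix(s,[[.61,-.33,.07],[.61,-.12,.01]]); print(u)
```

```text
[-0.9263 -7.0287 -0.0563]
bar [[0.6636 0.1748 0.112 ]
 [0.6002 0.1752 0.112 ]
 [0.6015 0.1904 0.112 ]
 [0.665  0.1907 0.112 ]] [0.6326 0.1828 0.112 ]
0.61 0.07 [133, 132, 119, 110, 101, 116, 119, 118, 119, 118]
0.61 0.27 [121, 121, 122, 123, 63, 64, 65, 81, 79, 80]
0.65 0.07 [130, 129, 85, 132, 123, 117, 114, 113, 117, 116]
0.65 0.27 [120, 120, 122, 123, 64, 64, 65, 79, 80, 106]
0.66 0.07 [130, 129, 85, 102, 116, 114, 115, 117, 115, 114]
0.66 0.27 [121, 121, 113, 79, 65, 64, 64, 81, 81, 127]
[[  1.2764 153.8302]
 [167.8756 150.9164]]
```

Run:
```python
from h import *
np.set_printoptions(precision=4,suppress=True)
goto([.53,-.17,.36],down(np.pi/2)); hold(.3); snap("wrist","w18"); s=load("w18"); a=load("w4")
def mask(c,lo,hi):
    h=cv2.cvtColor(c["color"],cv2.COLOR_RGB2HSV); m=cv2.inRange(h,lo,hi)
    z=np.zeros_like(m); p=w2pix(c,[[.54,-.40,.06],[.69,-.06,.004]]); (u0,v0),(u1,v1)=p.min(0).astype(int),p.max(0).astype(int); u0=max(u0,0)
    z[v0:v1,u0:u1]=m[v0:v1,u0:u1]; n,l,st,ce=cv2.connectedComponentsWithStats(z); i=1+np.argmax(st[1:,4]); return np.argwhere(l==i)[:,::-1].astype(np.float32)
for c in (a,s):
    for nm,lo,hi,z in (("pan",(0,0,150),(180,40,255),.006),("handle",(0,60,15),(16,255,95),.079)):
        P=mask(c,lo,hi); w=pix2w(c,cv2.boxPoints(cv2.minAreaRect(P)),z); print(nm,len(P),w[:,:2].tolist(),w.mean(0))
print(sense()["time"])
```

```text
pan 5423 [[0.5483433120684582, -0.3499265867351309], [0.5480819853787936, -0.07000873193179857], [0.685403071578132, -0.06265997005419593], [0.6853401239503645, -0.36296977785399265]] [ 0.6168 -0.2114  0.006 ]
handle 1144 [[0.6036308816002849, -0.34701332224900006], [0.5710656553026732, -0.3403181784835987], [0.5823820636319574, -0.23807842222976017], [0.6155018653385682, -0.24281072921654814]] [ 0.5931 -0.2921  0.079 ]
pan 5310 [[0.5490054266664823, -0.34882539327428297], [0.5482822944149666, -0.07071165094819569], [0.6855212948480648, -0.06326204184981994], [0.685931553490074, -0.36161273457789367]] [ 0.6172 -0.2111  0.006 ]
handle 1064 [[0.5945105634045739, -0.3519949705426444], [0.5943261129831993, -0.2489609495217686], [0.617873433319021, -0.2500347737956842], [0.6179825904374383, -0.3545057851710677]] [ 0.6062 -0.3014  0.079 ]
112.1167
```

```bash
python3 -c "
from h import *
print(finish_job(), sense()['time'])"
```

```text
the job is handed in; nothing more can be done
the job is handed in; nothing more can be done
```

I handed the job in at about 112 s of the 210 s limit: my last camera checks showed all 7 olives in the bin, the lid fully home and the scoop lying on its mat, but no verdict came back. My first grasp of the lid closed on air, because the fingertips sit about 29 mm further back than the stated TCP geometry; I measured this on the bench and corrected for it.

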